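# Load the dried slide carrier on the slide scanner's locating pins

### The arm

A 6-joint arm with a two-finger parallel gripper is mounted at the origin on the work surface. World frame = base frame: x ahead of the robot, y to its left, z up, the work surface at z = 0. Lengths are in m, angles in degrees, forces in N, time in s.
With the tool pointing down it reaches from about 0.35 to 0.875 m from the base axis. Payload 4.2 kg.
Tool frame: the origin (TCP) lies on the centre line of the jaws, within the pads' length; the fingertips stand 22 mm ahead of it and the grasp point (between the pads) lies 3 mm ahead of it (arm.tips_ahead is the distance from the TCP to the fingertips, in m); z points along the fingers, y is the direction in which the jaws open and shut (so a half turn about z gives the same grasp; the last joint's range is limited). The gripper opens to 87 mm and grips with 3 to 60 N. Pads are 19 mm wide; open, the fingers measure 117 mm over their backs; the gripper's body (75 mm by 190 mm) begins 51 mm behind the grasp point.
Start: joints at [87.468, 22.042, 0.453, 0, -68.411, -14.817], TCP at [0.186, 0.597, 0.245] pointing down, gripper open.
Joint ranges: [-179.83, 179.83], [-69.29, 118.12], [-61.27, 80.66], [-181.25, 117.63], [-171.15, -9.14], [-177.46, 177.46]. Speed limits (degrees/s): [159.86, 159.86, 180, 180, 180, 180].

### API

Orientations are given as a 3x3 rotation matrix whose columns are the frame's x, y, z axes.
In Python, from cell import arm, vision, recognise, trace, landmark_of gives the robot as it stands.
- The arm moves only by the tool send_rows, never from a script. Its argument "targets" is one flat list of numbers, 4 for each row, row after row: the shift along the tool's x, y, z in cm, then the turn about the tool's z in rad. In form: [x, y, z, twist, x, y, z, twist, ...]. A call has 1 to 12 rows; each row shifts and turns the commanded pose from where the row before left it, along the tool's axes as they then stand; what a row does not reach is not made up. A row lasts 1/8 s, in which the tool goes at most 62.5 mm and 10.7 degrees, less where a joint would pass 70% of its speed; a pose out of reach is approached as far as the arm can. A call is refused whole if a number of a shift passes 6.25 or a number of a turn 0.188, either way. A call with a gripper value outside its range is refused whole. "fingers" is the opening, from -1 (shut) to 1 (fully open), set as the call begins (left out, the last holds). The fingers move at their own pace and stop on an object; "force" is the grip in N (left out, the last holds). Time passes only in rows, so rows that do not move let the fingers close. It gives the time, the measured TCP pose, the force and the opening at its end, in the units of the state.
- arm.sense(): the state, without advancing time (a new reading comes with each control period).
- vision.capture(name): name is "side" or "top"; returns a dict with "image" (384x512x3 uint8, red, green, blue), "fov_y" (degrees; the focal length in pixels is half the picture's height over the tangent of half this angle, whatever the lens; pixels are square), "cx", "cy" (the principal point, pixels), "D" ([k1, k2, p1, p2, k3] as OpenCV has them; the pictures are not rectified), "R" (3x3) and "t" (3): a world point X has camera coordinates R X + t. Camera axes: x right, y down, z forward; pixel columns grow to the right and rows downward; lengths in m; the calibration is good to about 2 mm. A picture is of the moment at which its call begins. There is no depth.
- arm.job_done(): hands the job in, once; it reports no verdict.
Trained networks look in the newest picture that a camera, given by its name, has taken for a name from the list of things; names that differ only in an ending like _2 or _b are one class to them, and where a whole thing is asked for, a point or a joint stands for the part that bears it (a point fixed in the world has none). Each returns a list of dicts, best first, with "score" (0 to 1); they miss things now and then, are a little off and sometimes report something else, mostly with a low value. They report only what shows in the picture. A call takes as long as a camera call. They do not tell look-alikes from the thing itself.
- recognise(camera, label): "bbox" ([centre column, centre row, width, height] as shares, 0 to 1, of the picture: columns of its width, rows of its height, round what is visible of it).
- trace(camera, label): "region" (384x512 bool, what is visible of it) and "bbox" ([centre column, centre row, width, height] as shares, 0 to 1, of the picture: columns of its width, rows of its height, round what is visible of it).
- landmark_of(camera, label): "centre" ([column, row] as shares, 0 to 1, of the picture: columns of its width, rows of its height: a listed point, or the origin of a listed thing).
The state is a dict: "time": time; "joint_positions": joint angles; "dq": joint speeds; "joint_efforts": joint torques, N m; "eef_pos": TCP position; "tcp_rot": TCP orientation; "ft_force": force on the tool from outside, world axes, zero at the start; "moment": the same for the moment, N m; "width": finger opening in m.
Only numpy, scipy, OpenCV 4.12 (cv2) and the standard library are available. Lean on these libraries where they do the work, as an engineer would, in place of code of your own. Each camera call takes 0.05 s, during which the arm holds its last target.

### The job

The stained slides have dried: draw their carrier by its tongue all the way out of the low slide dryer, lay it flat on the bench and let go. Then take the carrier across the middle of its body and lower it onto the slide scanner's two locating pins, tongue in the black fork, keeping hold of it until both pins have entered their holes, and leave it seated flat and fully home on the sled. Leave the dishes, the bottle and the tube rack where they stand.

Things in the scene. Friction and masses are not known exactly. Their poses are not given: they have to be found in the camera images.
- carrier: Aluminium two-slide carrier, 200 g. Body 140 mm long (its x) x 56 wide (y) x 12 thick, two glass slides clipped on its top; a narrower tongue on its +x end. Origin: centre of the body's underside, z up; body x -70 to +70, tongue +70 to +120, balance point x +13. Round 13.6 mm through holes on the centre line at x +52 and -52. Starts flat in the dryer, tongue and up to 10 mm of body outside.
- tongue (a point): Centre of the carrier's tongue: carrier x +96 mm, 5 mm above the underside, axes as the carrier's. The tongue is 50 mm long, 30 wide, 10 thick, underside level with the body's, a white label on top. It can be pinched across its width from above.
- tongue_hole (a point): Centre of the hole next to the tongue, at the carrier's underside (carrier x +52 mm). It belongs on the round pin.
- tail_hole (a point): Centre of the other hole, at the carrier's underside (carrier x -52 mm). It belongs on the diamond pin.
- dryer: Slide dryer, a low grey box fixed on the bench, 200 mm deep (its x), 170 wide, 50 high, with a mouth in its front. Origin on the bench under the middle of the mouth's front edge; x points into the dryer, so things come out towards -x. Mouth 72 mm wide, floor 5 and ceiling 30 mm above the bench. Its roof covers the carrier's body until that is drawn out.
- scanner: Slide scanner fixed on the bench, sled run out. Origin on the bench under the middle of the carrier's place, x along the sled to the white housing (x +135 to +435 mm, 220 wide, 200 high). Sled: aluminium bar 44 mm wide, x -73 to +132, top 45 above the bench, on a foot 90 wide, 10 high; fingers can straddle it. A seated carrier has its origin at x 0, y 0, z +45 mm and its axes along the scanner's.
- fork (a point): Black code-reader fork on the sled, open at the top and towards the carrier; this point is on the sled's top between its cheeks, scanner x +101 mm. Cheeks from scanner x +78 to +124 mm, 42 mm apart inside, 66 over the outside, tops 80 mm above the bench; an end wall from x +124. The tongue goes down between them with 6 mm free each side: no room for fingers there.
- round_pin (a point): Foot of the round steel locating pin on the sled's top: scanner x +52 mm, 45 above the bench. Diameter 12 mm, straight for 8, then tapering to a 5 mm wide tip 14 mm above the sled; it shows 2 mm proud of a seated carrier.
- diamond_pin (a point): Foot of the diamond-shaped steel locating pin on the sled's top: scanner x -52 mm, 45 above the bench. Heights and taper as the round pin; 12 mm across the sled but only 8.4 along it.
- dish_stack: Bystander: stack of four closed culture dishes, 91 mm diameter, 62 high; origin under its centre.
- stain_bottle: Bystander: amber bottle, 60 mm diameter, 125 high; origin under its centre.
- tube_rack: Bystander: grey rack of white-capped tubes, 70 x 160 mm, 96 high; origin under its centre.
There are look-alikes about, which are no part of the job. Several things have the shape of the carrier; the one meant has the colours described above.

How it is judged (in metres and radians):
On the way, in this order (a step that is already met when the one before it is completed fails the run):
1. the carrier lies flat on the bench, wholly out of the dryer, let go (x of carrier in the frame of dryer below -0.07 m and height (world z) of carrier below 0.004 m and angle between carrier's own z axis and vertical below 0.05 rad and contact force between the fingers and carrier below 0.1 N), for 0.2 s.
2. the carrier, still held, is lowered over both pins: each hole over its pin and within 7 mm of home (contact force between the fingers and carrier above 0.5 N and horizontal distance between tongue_hole and round_pin below 0.003 m and horizontal distance between tail_hole and diamond_pin below 0.003 m and z of each of tongue_hole, tail_hole in the frame of scanner below 0.052 m), for 0.05 s.
At the end, for the whole second after the job is handed in: The carrier rests released and still on the scanner's sled, the hole by the tongue on the round pin and the other on the diamond pin (each centred within 2.5 mm), both ends flush with the sled within 1.8 mm, tilt under 0.03 rad; dishes, bottle and tube rack within 30 mm of where they stood (horizontal distance between tongue_hole and round_pin below 0.0025 m and horizontal distance between tail_hole and diamond_pin below 0.0025 m and z of each of tongue_hole, tail_hole in the frame of scanner below 0.0468 m and angle between carrier's own z axis and vertical below 0.03 rad and linear speed of carrier below 0.01 m/s and distance of each of dish_stack, stain_bottle, tube_rack from where it was at the start of the episode below 0.03 m); the robot touches nothing.
It fails at once if a bystander is knocked: dishes, bottle or tube rack shifted by more than 30 mm (distance of any of dish_stack, stain_bottle, tube_rack from where it was at the start of the episode above 0.03 m).
It also fails if it takes over 51 s, if anything falls off the work surface, if the arm or the gripper's body presses on something with over 40 N, if the wrist force passes 120 N, or if a joint passes its speed limit or range.

## Working session

There is one attempt and no reset: what is moved stays moved. The work goes in short steps, Python scripts to look and compute and a tool call to move; the robot and the scene stay as the last step left them, time stands still between calls to the robot, and variables do not carry over. Pictures are saved under pics/ and viewed, and the job is handed in when it is done.

Besides the shell and the picture viewer there is one more tool, called after "Request:" as name(argument=value, ...) on one line, values as JSON. send_rows: Moves the arm, as the interface text tells. Its arguments: {"type":"object","properties":{"targets":{"type":"array"},"fingers":{"type":"number"},"force":{"type":"number"}},"required":["targets"]}

```bash
ls; mkdir -p pics
python3 - <<'E'
from cell import arm, vision
import cv2
for n in ("side","top"):
    c=vision.capture(n); cv2.imwrite(f"pics/{n}0.png",c["image"][:,:,::-1]); print(n,{k:v for k,v in c.items() if k!="image"})
s=arm.sense(); print({k:s[k] for k in("time","eef_pos","tcp_rot","width","ft_force")}, arm.tips_ahead)
E
```

```text
pics
side {'fov_y': 44.178878036875396, 'cx': 247.63093975104846, 'cy': 190.9629348008212, 'D': array([-0.05709284,  0.        ,  0.        ,  0.        ,  0.        ]), 'R': array([[-0.98036212, -0.19712786, -0.00554162],
       [-0.13255446,  0.67950903, -0.72159324],
       [ 0.14601171, -0.70668811, -0.69229509]]), 't': array([0.57954373, 0.07505781, 1.08392978])}
top {'fov_y': 57.675333887358036, 'cx': 259.17664748678266, 'cy': 189.38927233985095, 'D': array([0.00316968, 0.        , 0.        , 0.        , 0.        ]), 'R': array([[-0.02936359, -0.99867042, -0.0423695 ],
       [-0.98553024,  0.0360043 , -0.16563165],
       [ 0.16693691,  0.03689289, -0.98527711]]), 't': array([0.1121577 , 0.57744393, 0.73979957])}
{'time': 0.1, 'eef_pos': array([0.18618691, 0.59609408, 0.24357486]), 'tcp_rot': array([[ 9.54472198e-01, -2.98299516e-01, -4.70263905e-04],
       [-2.98299863e-01, -9.54470294e-01, -1.91042152e-03],
       [ 1.21024889e-04,  1.96372389e-03, -9.99998065e-01]]), 'width': 0.08704935782668151, 'ft_force': array([ 0.77969815,  0.19897447, -0.41478357])} 0.022
```

View pics/side0.png

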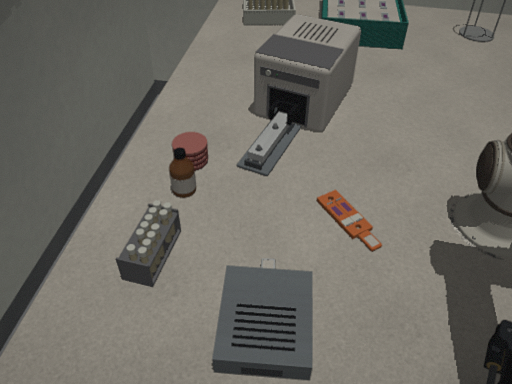

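View pics/top0.png

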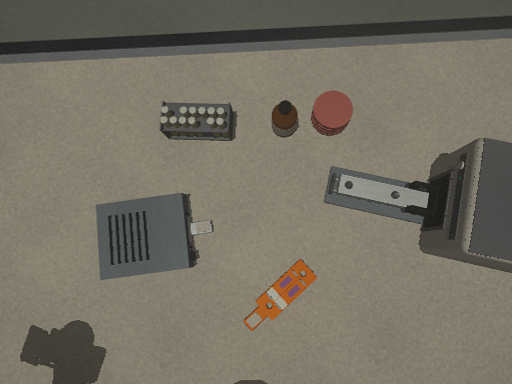

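The side view shows the dryer at (265,320) with a light tongue at (268,263), and the scanner at (305,75) with its sled at (270,140). There is an orange carrier-shaped thing at (350,220). In the top view the tongue is at (201,228), the orange look-alike at (280,292), and the sled runs from (330,185) to (430,205).

```bash
cat > h.py <<'E'
import numpy as np, cv2
from cell import arm, vision, recognise, trace, landmark_of
def K(c):
    f=c["image"].shape[0]/2/np.tan(np.radians(c["fov_y"]/2)); return np.array([[f,0,c["cx"]],[0,f,c["cy"]],[0,0,1]])
def proj(c,X):
    return cv2.projectPoints(np.atleast_2d(np.float64(X)),cv2.Rodrigues(c["R"])[0],c["t"],K(c),c["D"])[0][:,0]
def ray(c,uv):
    n=cv2.undistortPoints(np.float64([[uv]]),K(c),c["D"])[0,0]
    d=c["R"].T@np.array([n[0],n[1],1]); return -c["R"].T@c["t"],d/np.linalg.norm(d)
def atz(c,uv,z):
    o,d=ray(c,uv); return o+d*(z-o[2])/d[2]
def tri(c1,u1,c2,u2):
    o1,d1=ray(c1,u1);o2,d2=ray(c2,u2)
    A=np.stack([d1,-d2],1); s=np.linalg.lstsq(A,o2-o1,rcond=None)[0]
    p,q=o1+d1*s[0],o2+d2*s[1]; return (p+q)/2,np.linalg.norm(p-q)
def px(b): return np.array([b[0]*512,b[1]*384])
E
python3 - <<'E'
from h import *
np.set_printoptions(precision=4,suppress=True)
c={n:vision.capture(n) for n in("side","top")}
for l in "tongue carrier tongue_hole tail_hole dryer scanner fork round_pin diamond_pin dish_stack stain_bottle tube_rack".split():
    r={n:landmark_of(n,l)[:3] for n in c}
    print(l)
    for n in c: print("  ",n,[(round(x["score"],2),px(x["centre"]).round(1)) for x in r[n]])
    for a in r["side"]:
        for b in r["top"]:
            p,e=tri(c["side"],px(a["centre"]),c["top"],px(b["centre"]))
            if e<.015: print("    ",p,"gap",round(e,4))
E
```

```text
tongue
   side [(0.79, array([371. , 242.4])), (0.57, array([268.2, 267.7]))]
   top [(0.71, array([200.4, 230.4])), (0.56, array([251.4, 317.1]))]
     [0.2934 0.1208 0.0071] gap 0.0068
     [0.4974 0.2355 0.0129] gap 0.0054
carrier
   side [(0.74, array([345. , 217.8]))]
   top [(0.97, array([290.4, 290.9])), (0.73, array([185. , 230.4]))]
     [ 0.3481  0.0294 -0.0212] gap 0.0006
tongue_hole
   side [(0.62, array([269.2, 267.5])), (0.61, array([358.7, 227.8]))]
   top [(0.82, array([266.6, 302.3])), (0.64, array([186.4, 235. ]))]
     [0.4891 0.2602 0.0472] gap 0.0113
     [0.3235 0.0854 0.01  ] gap 0.0101
tail_hole
   side [(0.89, array([330.3, 199.6]))]
   top [(0.67, array([299.6, 274.3]))]
     [0.3883 0.0083 0.0119] gap 0.0
dryer
   side [(0.62, array([269.8, 284.1]))]
   top [(0.78, array([186.7, 229.6]))]
     [0.4944 0.2696 0.0049] gap 0.0073
scanner
   side [(0.6, array([265.1, 151.9]))]
   top [(0.97, array([364.9, 193.3]))]
     [ 0.5728 -0.1569 -0.0029] gap 0.0032
fork
   side [(0.61, array([284.1, 118.2]))]
   top [(0.94, array([418. , 199.9])), (0.23, array([329. , 1
[... 173 characters left out ...]
   [ 0.5529 -0.2014  0.0612] gap 0.0029
diamond_pin
   side [(0.69, array([260.5, 151.2]))]
   top [(0.78, array([348.3, 185.4])), (0.44, array([364.5, 189.1]))]
     [ 0.5821 -0.1105  0.0363] gap 0.0058
     [ 0.5842 -0.1566 -0.0021] gap 0.0057
dish_stack
   side [(0.64, array([190.9, 158.6]))]
   top [(0.77, array([325.2, 117.8])), (0.33, array([394.3, 197.3]))]
     [ 0.757  -0.0715  0.015 ] gap 0.001
stain_bottle
   side [(0.96, array([183.7, 191.1]))]
   top [(0.58, array([281. , 127.3]))]
     [0.7441 0.0363 0.0007] gap 0.0014
tube_rack
   side [(0.62, array([151.3, 253.4])), (0.18, array([266.5, 152. ]))]
   top [(0.82, array([202.8, 125.5]))]
     [ 0.7596  0.2329 -0.0062] gap 0.0007
```

Run:
```python
import cv2
s=cv2.imread("pics/side0.png");t=cv2.imread("pics/top0.png")
cv2.imwrite("pics/c1.png",cv2.resize(s[235:295,215:325],None,fx=7,fy=7,interpolation=cv2.INTER_CUBIC))
cv2.imwrite("pics/c2.png",cv2.resize(t[180:290,90:230],None,fx=5,fy=5,interpolation=cv2.INTER_CUBIC))
cv2.imwrite("pics/c3.png",cv2.resize(s[80:180,225:325],None,fx=6,fy=6,interpolation=cv2.INTER_CUBIC))
cv2.imwrite("pics/c4.png",cv2.resize(t[150:240,315:455],None,fx=5,fy=5,interpolation=cv2.INTER_CUBIC))
```

```text
(no output)
```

View pics/c1.png

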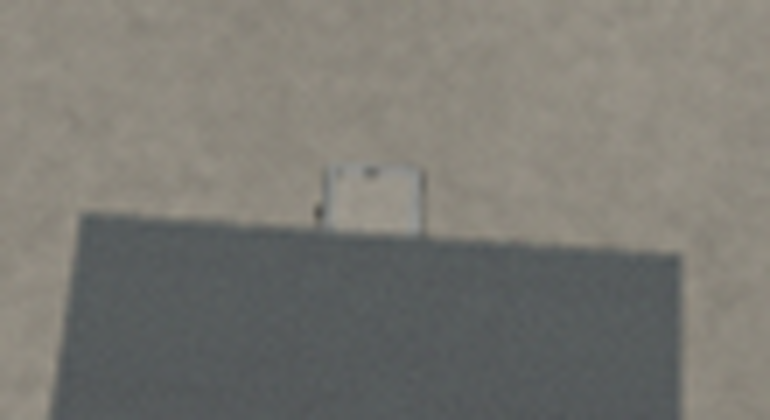

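View pics/c2.png

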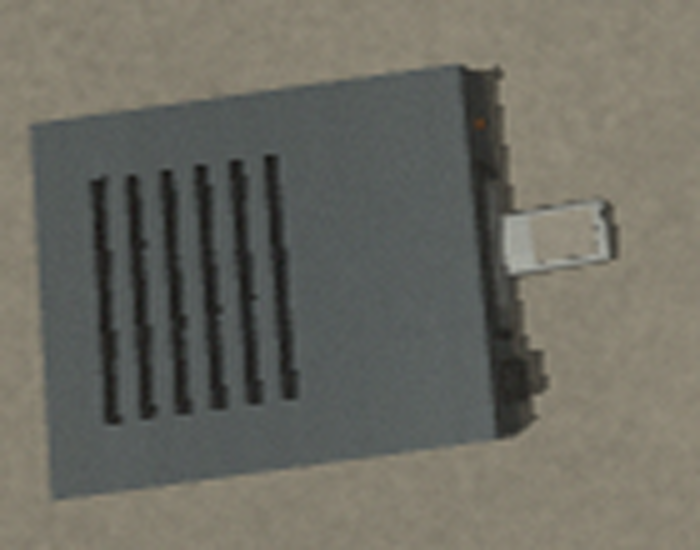

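View pics/c3.png

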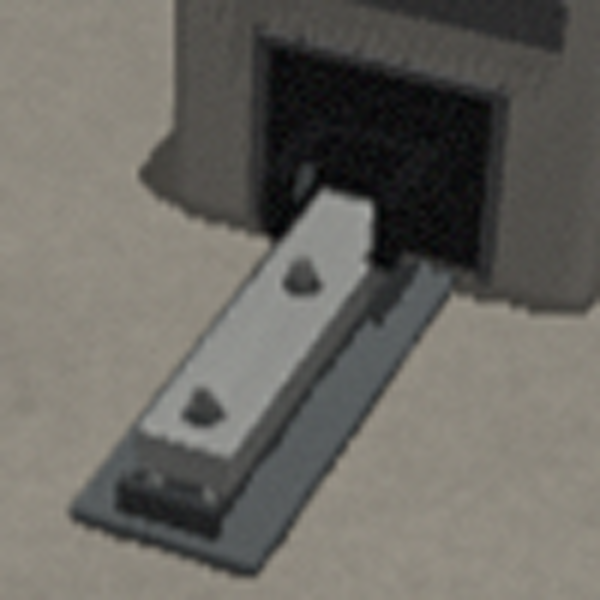

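View pics/c4.png

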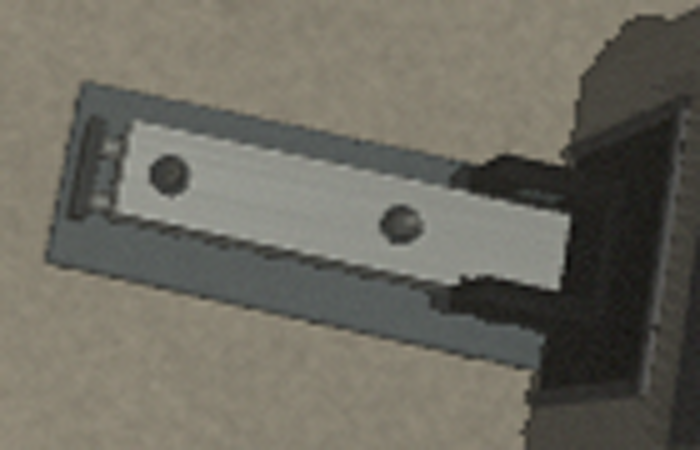

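The chosen tongue is the aluminium one with the white label, at top (203,228) and side (268,264). The other candidate is the orange carrier at top (280,292) and side (350,220), which doesn't match the colours. The crops also show the sled with its two pins at top (349,185) and (395,195). I'll now fit the poses from edges in both views.

```bash
cat > fit.py <<'E'
from h import *
from scipy.optimize import least_squares
import pickle
np.set_printoptions(precision=4,suppress=True)
c={n:vision.capture(n) for n in("side","top")}
def T(p,X):
    a=p[2]; X=np.atleast_2d(X); return np.c_[p[0]+np.cos(a)*X[:,0]-np.sin(a)*X[:,1],p[1]+np.sin(a)*X[:,0]+np.cos(a)*X[:,1],X[:,2]]
S=lambda u,v:(215+u/7,235+v/7); Tp=lambda u,v:(90+u/5,180+v/5)
s2=lambda u,v:(225+u/6,80+v/6); t2=lambda u,v:(315+u/5,150+v/5)
def run(obs,p0,extra=None,cams=("side","top")):
    o=[x for x in obs if x[0] in cams]
    f=lambda p:np.concatenate([(proj(c[n],T(p,X))[0]-uv) for n,X,uv in o])
    r=least_squares(f,p0,loss="soft_l1",f_scale=1.0); return r.x,f(r.x).reshape(-1,2)
# dryer, roof z .05, front x=0, y +-.085 ; x into dryer ~ +y world
D=[("top",[0,.085,.05],Tp(498,437)),("top",[0,-.085,.05],Tp(462,65)),("top",[.2,-.085,.05],Tp(30,125)),("top",[.2,.085,.05],Tp(52,498)),
   ("side",[0,.085,.05],S(682,254)),("side",[0,-.085,.05],S(80,213))]
for cams in (("side","top"),("top",),("side",)):
    p,r=run(D,[.49,.27,1.6],cams=cams); print("dryer",cams,p[:2],np.degrees(p[2])); print(r.round(1).tolist())
N=[("top",[-.073,.022,.045],t2(130,120)),("top",[-.073,-.022,.045],t2(117,212)),
   ("top",[-.052,0,.052],t2(170,175)),("top",[.052,0,.052],t2(402,224)),
   ("side",[-.052,0,.045],s2(203,416)),("side",[.052,0,.045],s2(302,287)),("side",[-.052,0,.059],s2(203,390)),("side",[.052,0,.059],s2(298,258)),
   ("side",[-.073,.022,.045],s2(140,432)),("side",[-.073,-.022,.045],s2(237,458))]
for cams in (("side","top"),("top",),("side",)):
    p,r=run(N,[.57,-.157,-1.8],cams=cams); print("scanner",cams,p[:2],np.degrees(p[2])); print(r.round(1).tolist())
# y sign variants
E
python3 fit.py
```

```text
dryer ('side', 'top') [0.4951 0.2614] 95.9176184565197
[[-0.5, 0.8], [-0.5, -0.3], [-0.1, -0.3], [-0.5, 0.7], [-0.4, -1.1], [0.0, -1.5]]
dryer ('top',) [0.4958 0.2605] 96.03746413943661
[[-0.0, 0.5], [-0.3, -0.6], [0.2, -0.5], [0.0, 0.5]]
dryer ('side',) [0.4942 0.2645] 96.24121388636657
[[-0.1, 0.0], [0.1, 0.0]]
scanner ('side', 'top') [ 0.5702 -0.1586] -104.2232950785663
[[-0.3, 0.5], [-1.3, 0.7], [-0.2, 0.1], [0.1, -0.0], [0.1, -0.5], [-0.4, -0.8], [0.2, -0.5], [0.4, -0.2], [-0.6, -0.8], [-1.1, -0.5]]
scanner ('top',) [ 0.5706 -0.1594] -104.692300799749
[[0.1, 0.0], [-0.9, 0.3], [0.2, -0.3], [0.4, -0.0]]
scanner ('side',) [ 0.5696 -0.1566] -103.4610057813043
[[0.5, 0.1], [-0.5, -0.4], [0.5, 0.1], [0.3, 0.2], [-0.2, -0.1], [-0.6, 0.1]]
```

Run:
```python
from h import *
np.set_printoptions(precision=4,suppress=True)
c={n:vision.capture(n) for n in("side","top")}
S=lambda u,v:(215+u/7,235+v/7); Tp=lambda u,v:(90+u/5,180+v/5)
for a,b in (((325,165),(605,202)),((423,167),(611,260))):
    print(tri(c["side"],S(*a),c["top"],Tp(*b)), atz(c["side"],S(*a),.015),atz(c["top"],Tp(*b),.015))
# top side edges of tongue
for uv in ((503,217),(512,273),(530,213),(540,268)): print(uv,atz(c["top"],Tp(*uv),.015))
d=np.array([.4953,.2612]);a=np.radians(95.97);
for p in ((.0,.085,.05),): pass
R=np.array([[np.cos(a),-np.sin(a)],[np.sin(a),np.cos(a)]])
for a_,b in (((325,165),(605,202)),((423,167),(611,260))):
    print("dryer frame",R.T@(tri(c["side"],S(*a_),c["top"],Tp(*b))[0][:2]-d))
s=arm.sense(); print(s["eef_pos"],s["time"],s["tcp_rot"])
```

```text
(array([0.5182, 0.211 , 0.0082]), np.float64(0.0010104875518784306)) [0.5179 0.2163 0.015 ] [0.5172 0.2098 0.015 ]
(array([0.4897, 0.2079, 0.0105]), np.float64(0.0010114743562695669)) [0.4888 0.2114 0.015 ] [0.49   0.2071 0.015 ]
(503, 217) [0.5117 0.2581 0.015 ]
(512, 273) [0.4854 0.2537 0.015 ]
(530, 213) [0.5132 0.2453 0.015 ]
(540, 268) [0.4873 0.2405 0.015 ]
dryer frame [-0.0523 -0.0176]
dryer frame [-0.0524  0.0111]
[0.1863 0.5966 0.2446] 1.6 [[ 0.9545 -0.2981  0.    ]
 [-0.2981 -0.9545  0.0001]
 [-0.     -0.0001 -1.    ]]
```

Both views agree:
- **Scanner:** about (0.570, -0.159), yaw -104.3°.
- **Dryer:** about (0.495, 0.261), yaw 96°.
- **Carrier:** yaw about -84°. The tongue end is at (0.5035, 0.2087), so nearly the whole tongue is out of the dryer.

I'll turn the tool first, then travel.

Request:
send_rows(targets=[0, 0, 0, 0.1664, 0, 0, 0, 0.1664, 0, 0, 0, 0.1664, 0, 0, 0, 0.1664, 0, 0, 0, 0.1664, 0, 0, 0, 0.1664, 0, 0, 0, 0.1664, 5.02, -3.44, 0, 0, 5.02, -3.44, 0, 0, 5.02, -3.44, 0, 0, 5.02, -3.44, 0, 0], fingers=1, force=40)

```text
time: 2.98
eef_pos: [0.3449, 0.4095, 0.2449]
tcp_rot: [[0.104, -0.995, 0.0], [-0.995, -0.104, 0.001], [-0.001, -0.001, -1.0]]
ft_force: [1.3, 0.2, 0.1]
width: 0.0871
```

Request:
send_rows(targets=[5.02, -3.44, 0, 0, 5.02, -3.44, 0, 0, 5.02, -3.44, 0, 0, 5.02, -3.44, 0, 0, 0, 0, 0, 0])

```text
time: 3.6
eef_pos: [0.5034, 0.2223, 0.2444]
tcp_rot: [[0.097, -0.995, -0.0], [-0.995, -0.097, -0.001], [0.001, 0.0, -1.0]]
ft_force: [0.5, -0.0, 0.2]
width: 0.0869
```

Request:
send_rows(targets=[0, 0, 6, 0, 0, 0, 6, 0, 0, 0, 5, 0, 0, 0, 0, 0])

```text
time: 4.1
eef_pos: [0.4988, 0.2243, 0.0712]
tcp_rot: [[0.104, -0.995, -0.007], [-0.995, -0.104, -0.006], [0.005, 0.008, -1.0]]
ft_force: [0.7, 1.0, 1.3]
width: 0.0871
```

Run:
```python
from h import *
for n in ("side","top"):
    c=vision.capture(n); im=c["image"][:,:,::-1]
    r=im[215:305,205:335] if n=="side" else im[170:290,130:290]
    cv2.imwrite(f"pics/g_{n}.png",cv2.resize(r,None,fx=5,fy=5,interpolation=cv2.INTER_CUBIC))
s=arm.sense();print(s["eef_pos"],s["tcp_rot"],s["ft_force"])
```

```text
[0.50223    0.22663568 0.07589751] [[ 1.04802837e-01 -9.94491229e-01  1.88723745e-03]
 [-9.94492925e-01 -1.04801813e-01  6.33767084e-04]
 [-4.32489900e-04 -1.94326488e-03 -9.99998018e-01]] [ 0.20624173 -0.06368781  0.94514536]
```

View pics/g_side.png

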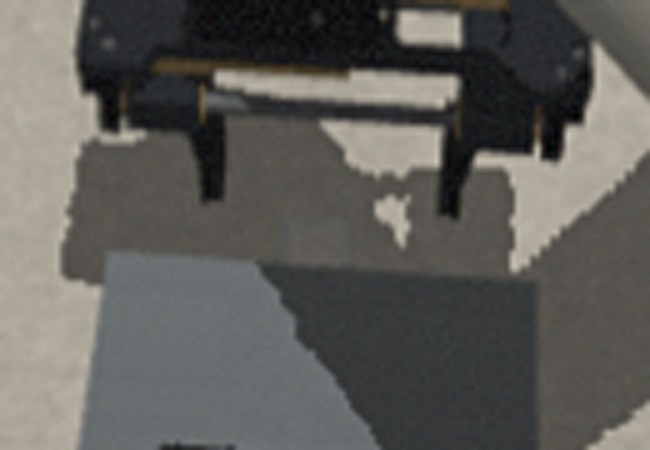

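View pics/g_top.png

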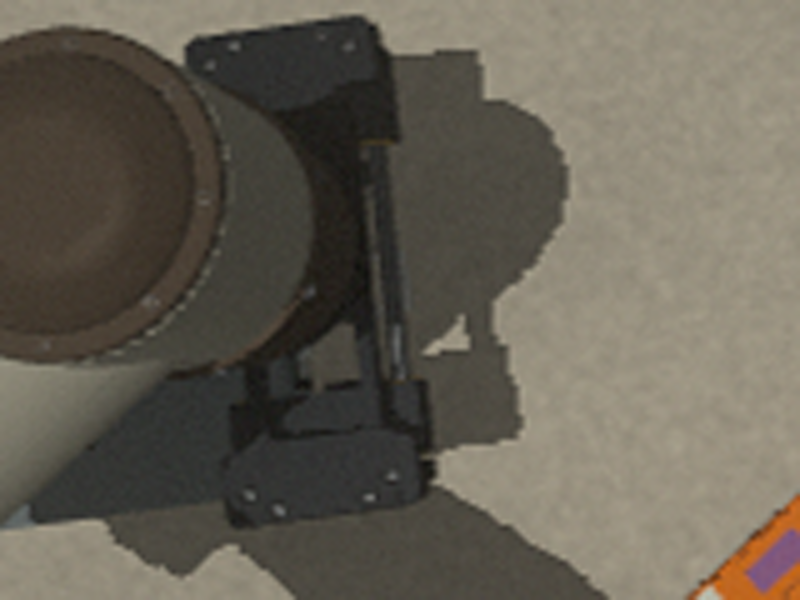

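The side crop shows the open fingers at (212,200) and (450,215), straddling the tongue at (320,240). I'll descend and pinch.

Request:
send_rows(targets=[0, 0, 2.5, 0, 0, 0, 1.8, 0, 0, 0, 0.6, 0, 0, 0, 0, 0, 0, 0, 0, 0])

```text
time: 4.82
eef_pos: [0.5023, 0.2262, 0.027]
tcp_rot: [[0.103, -0.995, 0.002], [-0.995, -0.103, 0.002], [-0.002, -0.003, -1.0]]
ft_force: [0.3, 0.3, 0.5]
width: 0.087
```

Request:
send_rows(targets=[0, 0, 0, 0, 0, 0, 0, 0, 0, 0, 0, 0, 0, 0, 0, 0, 0, 0, 0, 0, 0, 0, 0, 0], fingers=-1, force=40)

```text
time: 5.58
eef_pos: [0.5014, 0.2254, 0.0255]
tcp_rot: [[0.103, -0.995, -0.0], [-0.995, -0.103, -0.0], [0.0, 0.0, -1.0]]
ft_force: [1.0, 0.0, -0.1]
width: 0.0351
```

Request:
send_rows(targets=[0, 0, 0, 0, 0, 0, 0, 0, 0, 0, 0, 0])

```text
time: 5.95
eef_pos: [0.5014, 0.2254, 0.0255]
tcp_rot: [[0.103, -0.995, -0.0], [-0.995, -0.103, -0.0], [0.0, 0.0, -1.0]]
ft_force: [-0.1, -0.4, 0.0]
width: 0.0296
```

The width of 29.6 mm matches the 30 mm tongue, so it's gripped. Drawing straight out.

Request:
send_rows(targets=[0.5, 0, 0, 0, 1.5, 0, 0, 0, 1.5, 0, 0, 0, 1.5, 0, 0, 0, 1.5, 0, 0, 0, 1.5, 0, 0, 0, 1.5, 0, 0, 0, 1.5, 0, 0, 0])

```text
time: 6.95
eef_pos: [0.5128, 0.115, 0.0255]
tcp_rot: [[0.103, -0.995, -0.0], [-0.995, -0.103, -0.0], [0.0, 0.0, -1.0]]
ft_force: [-0.1, 1.1, -1.6]
width: 0.0295
```

Request:
send_rows(targets=[1.5, 0, 0, 0, 1.5, 0, 0, 0, 1.5, 0, 0, 0, 1.5, 0, 0, 0, 1, 0, 0, 0, 0.3, 0, 0, 0, 0, 0, 0, 0])

```text
time: 7.82
eef_pos: [0.5204, 0.0434, 0.0256]
tcp_rot: [[0.103, -0.995, 0.0], [-0.995, -0.103, 0.0], [-0.0, -0.0, -1.0]]
ft_force: [0.4, -1.2, -2.1]
width: 0.0295
```

Run:
```python
from h import *
s=arm.sense();print(s["eef_pos"],s["ft_force"],s["width"],s["time"])
for n in ("side","top"):
    c=vision.capture(n); im=c["image"][:,:,::-1]
    r=im[170:300,205:335] if n=="side" else im[170:290,150:310]
    cv2.imwrite(f"pics/d_{n}.png",cv2.resize(r,None,fx=5 if n=="top" else 4.5,fy=5 if n=="top" else 4.5,interpolation=cv2.INTER_CUBIC))
```

```text
[0.52037935 0.04335222 0.02555131] [ 0.41567733 -1.18708391 -2.11633313] 0.029499025533777194 7.825
```

View pics/d_side.png

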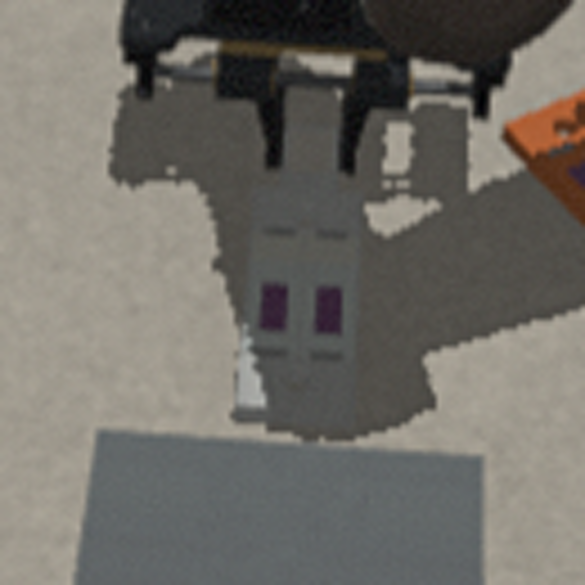

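View pics/d_top.png

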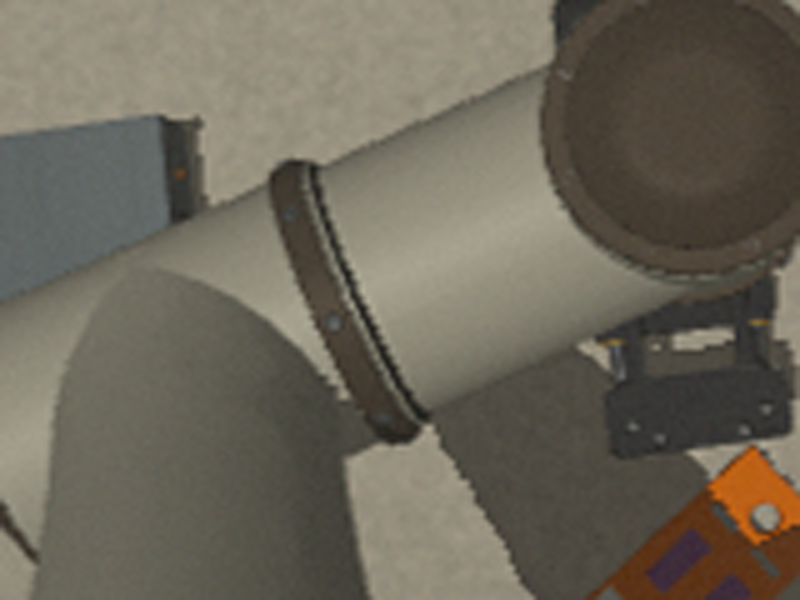

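The carrier is fully out with a gap to the dryer; it's in view from the tongue to the tail end at side crop (250,410). I'll lower it the remaining few millimetres and let go.

Request:
send_rows(targets=[0, 0, 0.15, 0, 0, 0, 0.12, 0, 0, 0, 0, 0])

```text
time: 8.3
eef_pos: [0.5202, 0.0436, 0.0227]
tcp_rot: [[0.103, -0.995, -0.0], [-0.995, -0.103, -0.0], [0.0, 0.0, -1.0]]
ft_force: [0.6, 0.1, -2.4]
width: 0.0291
```

Request:
send_rows(targets=[0, 0, 0, 0, 0, 0, 0, 0, 0, 0, 0, 0, 0, 0, 0, 0, 0, 0, 0, 0], fingers=0.2)

```text
time: 8.93
eef_pos: [0.5203, 0.0434, 0.0229]
tcp_rot: [[0.103, -0.995, 0.0], [-0.995, -0.103, 0.0], [-0.0, -0.0, -1.0]]
ft_force: [0.7, 0.3, -0.0]
width: 0.0522
```

Request:
send_rows(targets=[0, 0, 0, 0, 0, 0, -5, 0, 0, 0, -6, 0, 0, 0, -6, 0], fingers=1)

```text
time: 9.43
eef_pos: [0.5199, 0.0433, 0.1946]
tcp_rot: [[0.103, -0.995, -0.0], [-0.995, -0.103, -0.0], [0.0, 0.0, -1.0]]
ft_force: [1.4, 0.0, -0.1]
width: 0.0828
```

Run:
```python
from h import *
np.set_printoptions(precision=4,suppress=True)
c=vision.capture("side"); im=c["image"][:,:,::-1]
cv2.imwrite("pics/e_side.png",cv2.resize(im[150:290,195:335],None,fx=5.5/1.3,fy=5.5/1.3,interpolation=cv2.INTER_CUBIC))
for l in("carrier","tongue","tongue_hole","tail_hole"):
    for x in landmark_of("side",l)[:3]: print(l,round(x["score"],2),px(x["centre"]).round(1),atz(c,px(x["centre"]),0.0 if "ngue"!=l[2:] else .005))
s=arm.sense();print(s["time"])
```

```text
carrier 0.67 [274.9 240.8] [0.4992 0.15   0.    ]
carrier 0.61 [345.  213.1] [0.3505 0.0345 0.    ]
carrier 0.17 [266.8 150.6] [ 0.5704 -0.16    0.    ]
tongue 0.75 [276.2 210.2] [0.5103 0.061  0.005 ]
tongue 0.64 [372.1 240.2] [0.2873 0.1115 0.005 ]
tongue_hole 0.81 [358.3 228.2] [0.318  0.0767 0.    ]
tail_hole 0.8 [329.6 200.5] [ 0.3892 -0.0007  0.    ]
tail_hole 0.65 [271.1 258.9] [0.4992 0.2016 0.    ]
tail_hole 0.59 [186.8 192.9] [0.7358 0.04   0.    ]
9.675
```

View pics/e_side.png

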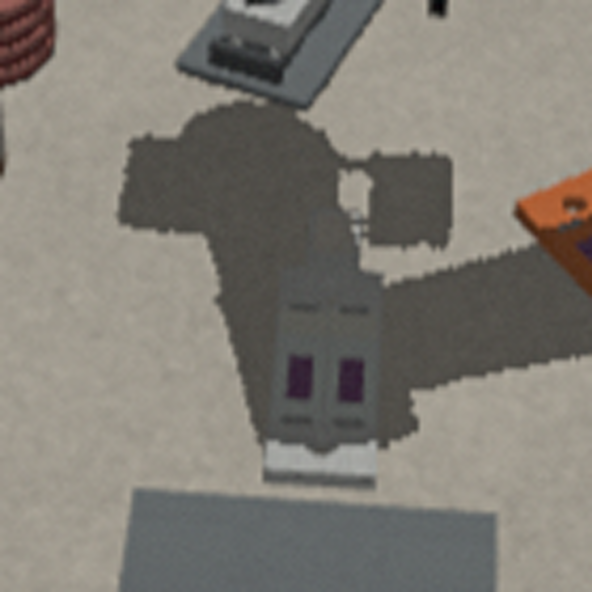

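Run:
```python
from h import *
np.set_printoptions(precision=4,suppress=True)
c=vision.capture("side"); k=5.5/1.3
im=c["image"][:,:,::-1][195:275,240:310].astype(float)
im=np.clip((im-60)*2.2,0,255).astype(np.uint8)
cv2.imwrite("pics/e2.png",cv2.resize(im,None,fx=7.4,fy=7.4,interpolation=cv2.INTER_CUBIC))
for uv in ((266,470),(375,476)): print(atz(c,(195+uv[0]/k,150+uv[1]/k),.012))
o=np.array([.5097,.1461]);d=np.array([.103,-.995]);n=np.array([.995,.103])
print("pred tail",o-.07*d+.028*n,o-.07*d-.028*n)
```

```text
[0.5244 0.222  0.012 ]
[0.4706 0.2153 0.012 ]
pred tail [0.5303 0.2186] [0.4746 0.2129]
```

View pics/e2.png

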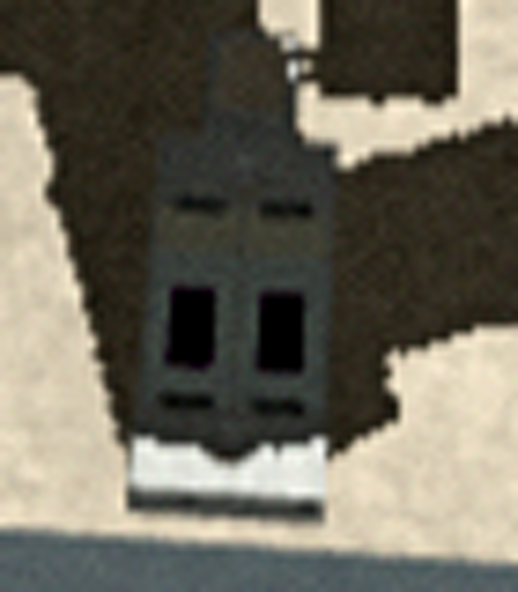

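The contrast-stretched crop shows the carrier flat and released on the bench: tongue at crop (250,70), tail edge at (130,500) to (325,515). The origin is about (0.508, 0.147) with yaw about -83.5°. I'll grasp across the body at carrier x of about +10.

Request:
send_rows(targets=[-4.7, 0.1, 0, -0.006, -4.7, 0.1, 0, -0.006, 0, 0, 6, 0, 0, 0, 5, 0, 0, 0, 3.2, 0, 0, 0, 2.1, 0, 0, 0, 0.6, 0, 0, 0, 0, 0, 0, 0, 0, 0], fingers=1)

```text
time: 10.85
eef_pos: [0.5079, 0.1364, 0.0232]
tcp_rot: [[0.115, -0.993, -0.001], [-0.993, -0.115, -0.001], [0.001, 0.001, -1.0]]
ft_force: [-1.3, -0.0, 1.0]
width: 0.087
```

Run:
```python
from h import *
for n in ("side","top"):
    c=vision.capture(n); im=c["image"][:,:,::-1]
    r=im[170:290,205:335] if n=="side" else im[160:290,170:310]
    cv2.imwrite(f"pics/f_{n}.png",cv2.resize(r,None,fx=5,fy=4.5,interpolation=cv2.INTER_CUBIC))
s=arm.sense();print(s["eef_pos"],s["ft_force"],s["time"])
```

```text
[0.50812547 0.13650539 0.02341266] [ 0.05413593 -0.3023034   0.00786972] 10.95
```

View pics/f_side.png

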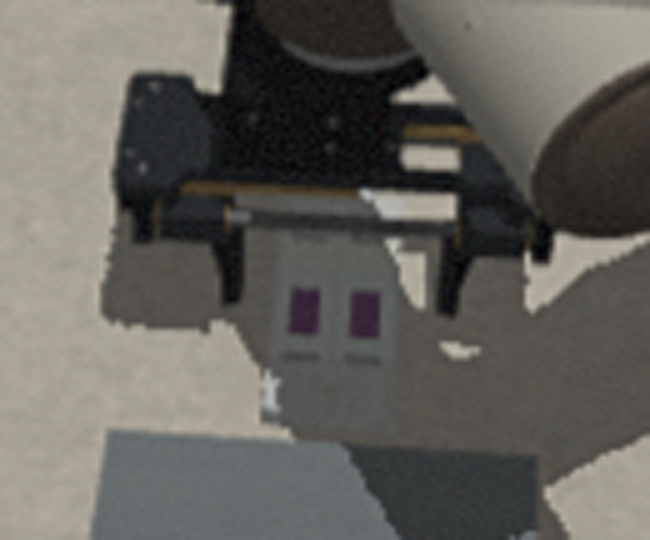

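View pics/f_top.png

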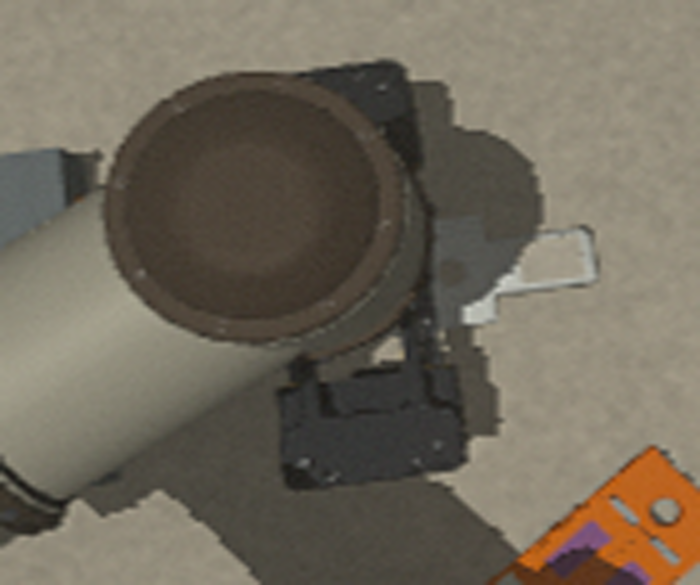

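The fingers stand at side crop (232,290) and (450,300), either side of the body. The top view shows the tongue end at crop (593,255). Closing.

Request:
send_rows(targets=[0, 0, 0, 0, 0, 0, 0, 0, 0, 0, 0, 0, 0, 0, 0, 0, 0, 0, 0, 0, 0, 0, 0, 0], fingers=-1, force=45)

```text
time: 11.7
eef_pos: [0.5085, 0.1367, 0.0239]
tcp_rot: [[0.115, -0.993, 0.0], [-0.993, -0.115, 0.0], [-0.0, -0.0, -1.0]]
ft_force: [-0.3, -0.2, 0.2]
width: 0.0551
```

Run:
```python
from h import *
np.set_printoptions(precision=4,suppress=True)
c=vision.capture("top"); im=c["image"][:,:,::-1]
r=im[170:250,235:325]
cv2.imwrite("pics/g2.png",cv2.resize(r,None,fx=7,fy=7,interpolation=cv2.INTER_CUBIC))
for n in("top","side"):
  if n=="side": c=vision.capture(n)
  for l in("tongue","tongue_hole","tail_hole"):
    for x in landmark_of(n,l)[:3]: print(n,l,round(x["score"],2),px(x["centre"]).round(1),atz(c,px(x["centre"]),0.005 if l=="tongue" else 0))
s=arm.sense();print(s["eef_pos"],s["tcp_rot"],s["ft_force"],s["width"],s["time"])
```

```text
top tongue 0.86 [253.1 319. ] [0.2923 0.1173 0.005 ]
top tongue_hole 0.78 [269.  300.6] [0.3307 0.0801 0.    ]
top tongue_hole 0.67 [261.3 223.4] [0.5073 0.0923 0.    ]
top tail_hole 0.92 [302.  270.9] [0.3949 0.0017 0.    ]
side tongue 0.78 [369.7 240.6] [0.2925 0.1137 0.005 ]
side tongue 0.72 [270.8 206.7] [0.5247 0.0521 0.005 ]
side tongue_hole 0.84 [357.7 229.7] [0.3193 0.0816 0.    ]
side tongue_hole 0.7 [190.1 160.6] [ 0.7627 -0.0801  0.    ]
side tongue_hole 0.62 [275.1 222.8] [0.5072 0.0965 0.    ]
side tail_hole 0.65 [275.3 254.7] [ 0.4922  0.1886 -0.    ]
[0.5085 0.1367 0.0239] [[ 0.115  -0.9934  0.0003]
 [-0.9934 -0.115   0.0002]
 [-0.0001 -0.0004 -1.    ]] [0.4974 0.781  0.0031] 0.05570216831024793 12.1
```

View pics/g2.png

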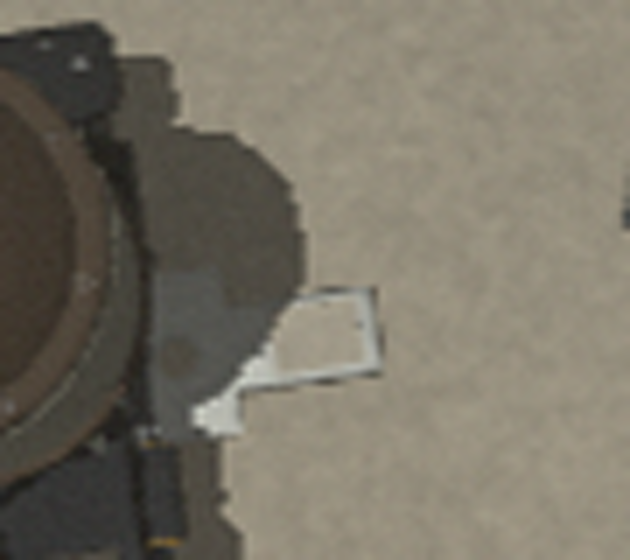

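Run:
```python
from h import *
np.set_printoptions(precision=4,suppress=True)
c=vision.capture("top")
s=arm.sense();p=s["eef_pos"];R=s["tcp_rot"]
for n,uv,z in (("end",(375,288),.01),("end",(380,375),.01),("hole",(182,352),.012),("bodycorner",(241,432),.012)):
    X=atz(c,(235+uv[0]/7,170+uv[1]/7),z); print(n,X,"tool",R.T@(X-p))
```

```text
end [0.5333 0.027  0.01  ] tool [ 0.1119 -0.012   0.0139]
end [0.5041 0.0266 0.01  ] tool [0.1089 0.017  0.0139]
hole [0.5138 0.0924 0.012 ] tool [ 0.0447 -0.0002  0.0119]
bodycorner [0.4866 0.0736 0.012 ] tool [0.0602 0.029  0.0119]
```

It's gripped at 55.7 mm, and the top view puts the TCP at carrier x of about +9.5 mm. I'll lift, turn to the scanner yaw (twist +0.366), and stop short of the place to check.

Request:
send_rows(targets=[0, 0, -1.5, 0, 0, 0, -4, 0, 0, 0, -4.5, 0, 0, 0, -1.6, 0, 0, 0, 0, 0.122, 0, 0, 0, 0.122, 0, 0, 0, 0.122, 0, 0, 0, 0])

```text
time: 13.15
eef_pos: [0.5078, 0.1364, 0.1403]
tcp_rot: [[-0.247, -0.969, -0.0], [-0.969, 0.247, 0.0], [0.0, 0.0, -1.0]]
ft_force: [-0.7, -0.6, -1.7]
width: 0.0557
```

Request:
send_rows(targets=[2, -1.33, 0, 0, 4, -2.67, 0, 0, 4, -2.67, 0, 0, 4, -2.67, 0, 0, 4, -2.67, 0, 0, 3, -1.34, 0, 0, 2, 0, 0, 0, 1, 0, 0, 0, 1, 0, 0, 0, 0, 0, 0, 0, 0, 0, 0, 0])

```text
time: 14.52
eef_pos: [0.5757, -0.138, 0.14]
tcp_rot: [[-0.247, -0.969, 0.0], [-0.969, 0.247, 0.0], [-0.0, -0.0, -1.0]]
ft_force: [0.2, 0.7, -0.9]
width: 0.0552
```

Run:
```python
from h import *
np.set_printoptions(precision=4,suppress=True)
for n in ("side","top"):
    c=vision.capture(n); im=c["image"][:,:,::-1]
    r=im[60:190,205:345] if n=="side" else im[130:260,310:450]
    cv2.imwrite(f"pics/p_{n}.png",cv2.resize(r,None,fx=5,fy=4.5,interpolation=cv2.INTER_CUBIC))
s=arm.sense();print(s["eef_pos"],s["tcp_rot"],s["ft_force"],s["width"],s["time"])
```

```text
[ 0.5758 -0.138   0.1399] [[-0.2472 -0.969   0.0002]
 [-0.969   0.2472  0.0001]
 [-0.0001 -0.0002 -1.    ]] [-0.0099  0.4425 -1.9048] 0.05574288810324834 14.625
```

View pics/p_side.png

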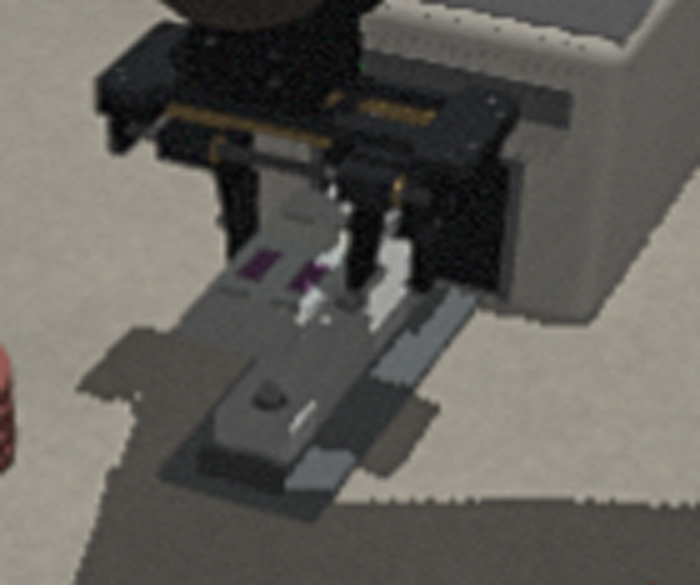

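View pics/p_top.png

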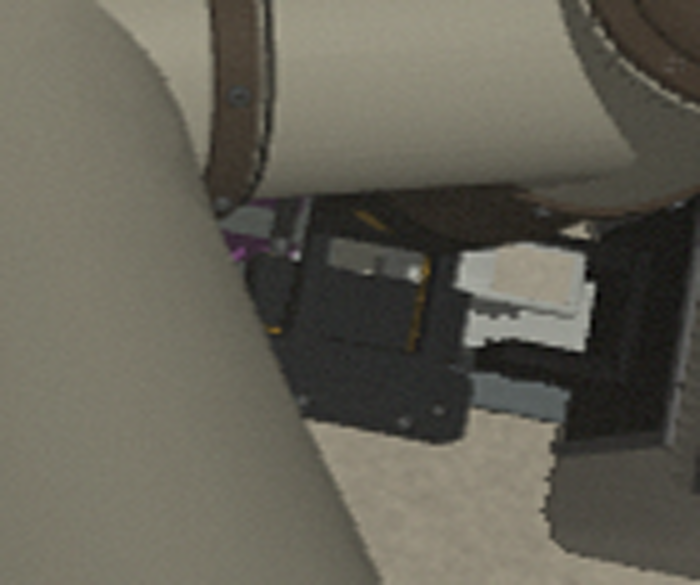

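The side view shows the carrier over the sled, aligned with it, and the diamond pin at crop (268,398) just behind its tail. I'll advance 3.1 cm and lower to about 15 mm above the pin tips, then check with overlays.

Request:
send_rows(targets=[1, 0, 0, 0, 1, 0, 0, 0, 0.7, 0, 0, 0, 0.4, 0, 0, 0, 0, 0, 2, 0, 0, 0, 1.5, 0, 0, 0, 0.5, 0, 0, 0, 0, 0, 0, 0, 0, 0])

```text
time: 15.75
eef_pos: [0.5685, -0.1687, 0.1005]
tcp_rot: [[-0.248, -0.969, 0.001], [-0.969, 0.248, -0.0], [-0.0, -0.001, -1.0]]
ft_force: [-0.0, 0.4, -1.7]
width: 0.0552
```

```bash
cat > ov.py <<'E'
from h import *
import sys
np.set_printoptions(precision=4,suppress=True)
tag=sys.argv[1]
s=arm.sense();p=s["eef_pos"];R=s["tcp_rot"]
o=p-.0094*R[:,0]+.0239*R[:,2]; yaw=np.arctan2(R[1,0],R[0,0])
def W(o,yaw,X):
    X=np.atleast_2d(np.float64(X)); return np.c_[o[0]+np.cos(yaw)*X[:,0]-np.sin(yaw)*X[:,1],o[1]+np.sin(yaw)*X[:,0]+np.cos(yaw)*X[:,1],o[2]+X[:,2]]
sc={"side":((.5696,-.1566,0),np.radians(-104.3)),"top":((.5706,-.1594,0),np.radians(-104.3)),}
print("carrier origin",o,np.degrees(yaw),"ft",s["ft_force"],s["time"],s["width"])
for n,roi,k in (("side",(60,190,215,345),4.5),("top",(150,240,320,450),5.5)):
    c=vision.capture(n); im=c["image"][:,:,::-1]; y0,y1,x0,x1=roi
    raw=cv2.resize(im[y0:y1,x0:x1],None,fx=k,fy=k,interpolation=cv2.INTER_CUBIC)
    cv2.imwrite(f"pics/{tag}_{n}_raw.png",raw); g=raw.copy()
    def poly(P,col,closed=True):
        q=(proj(c,P)-[x0,y0]+.5)*k; cv2.polylines(g,[np.int32(q.round())],closed,col,1)
    for z in(0,.012): poly(W(o,yaw,[[-.07,-.028,z],[.07,-.028,z],[.07,.028,z],[-.07,.028,z]]),(0,255,0))
    poly(W(o,yaw,[[.07,-.015,.01],[.12,-.015,.01],[.12,.015,.01],[.07,.015,.01]]),(0,255,255))
    so,sy=sc[n]
    poly(W(so,sy,[[-.073,-.022,.045],[.132,-.022,.045],[.132,.022,.045],[-.073,.022,.045]]),(255,0,255))
    t=np.linspace(0,6.28,16)
    for xx in(-.052,.052):
        poly(W(so,sy,np.c_[xx+.006*np.cos(t),.006*np.sin(t),0*t+.045]),(255,0,255))
        poly(W(o,yaw,np.c_[xx+.0068*np.cos(t),.0068*np.sin(t),0*t+.012]),(0,255,0))
    cv2.imwrite(f"pics/{tag}_{n}.png",g)
E
python3 ov.py q
```

```text
carrier origin [ 0.5708 -0.1596  0.0766] -104.35025092960095 ft [-0.0366  0.4401 -1.7449] 15.75 0.05523484090649352
```

View pics/q_side.png

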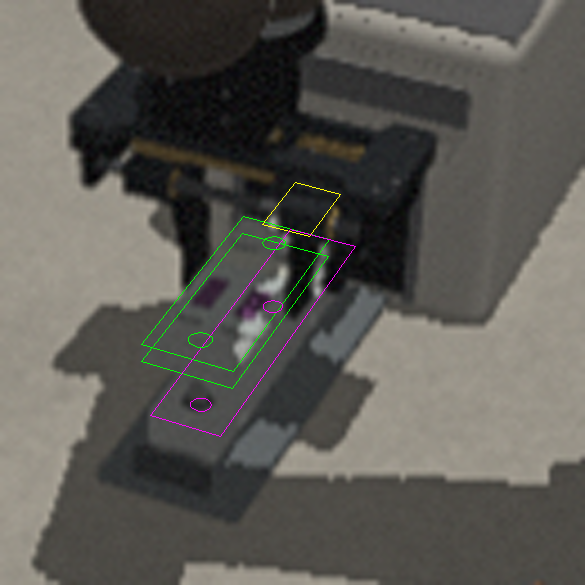

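View pics/q_side_raw.png

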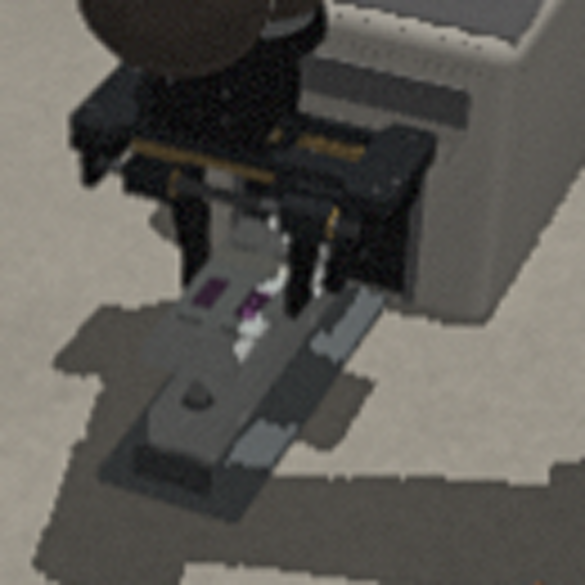

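View pics/q_top.png

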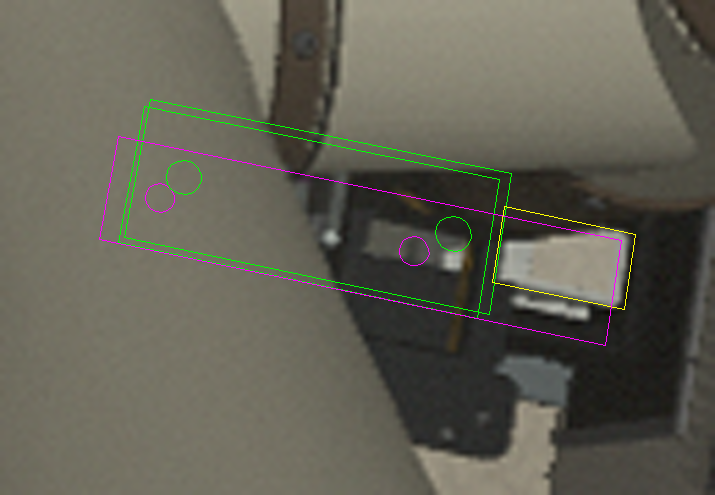

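```bash
cat > zoom.py <<'E'
import cv2,numpy as np,sys
# enhance: tag
for n in ("side","top"):
    for suf in ("_raw",""):
        im=cv2.imread(f"pics/{sys.argv[1]}_{n}{suf}.png")
        r=im[200:440,100:370] if n=="side" else im[190:340,440:680]
        g=np.clip(255*(np.clip(r.astype(float)-25,0,None)/200)**.55,0,255).astype(np.uint8)
        cv2.imwrite(f"pics/{sys.argv[1]}_{n}{suf}_z.png",cv2.resize(g,None,fx=2.3,fy=2.3,interpolation=cv2.INTER_CUBIC))
    a=cv2.imread(f"pics/{sys.argv[1]}_{n}_raw_z.png");b=cv2.imread(f"pics/{sys.argv[1]}_{n}_z.png")
    a=cv2.resize(a,None,fx=.69,fy=.69);b=cv2.resize(b,None,fx=.69,fy=.69)
    cv2.imwrite(f"pics/{sys.argv[1]}_{n}_zz.png",(np.hstack if n=="side" else np.vstack)([a,b]))
E
python3 zoom.py q
```

```text
(no output)
```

View pics/q_side_zz.png

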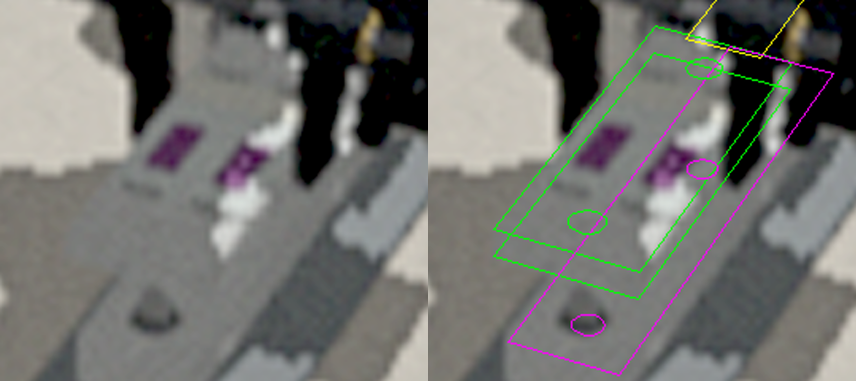

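View pics/q_top_zz.png

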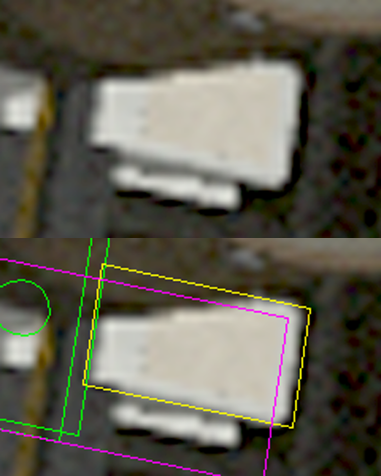

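The overlay has a half-pixel convention in it. With that corrected, both cameras put the scanner at about (0.571, -0.158), and the held carrier's origin works out at about (0.571, -0.1586), so they agree within 1 mm. I'll refit quickly to confirm.

```bash
sed -e 's#^s2=.*#s2=lambda u,v:(225+(u+.5)/6-.5,80+(v+.5)/6-.5); t2=lambda u,v:(315+(u+.5)/5-.5,150+(v+.5)/5-.5)#' fit.py > fit2.py; python3 fit2.py | grep -A1 scanner; python3 -c "
from h import *
s=arm.sense();R=s['tcp_rot'];print(s['eef_pos'],s['eef_pos']-.0104*R[:,0]+.0239*R[:,2],np.degrees(np.arctan2(R[1,0],R[0,0])),s['time'])"
```

```text
scanner ('side', 'top') [ 0.5713 -0.1585] -104.16552227550883
[[-0.0, 0.4], [-0.9, 0.7], [0.1, 0.1], [0.4, -0.1], [0.1, -0.1], [-0.4, -0.4], [0.2, -0.1], [0.4, 0.2], [-0.6, -0.4], [-1.1, -0.1]]
scanner ('top',) [ 0.5715 -0.1586] -104.69805742776241
[[0.2, 0.0], [-0.9, 0.3], [0.2, -0.3], [0.4, -0.0]]
scanner ('side',) [ 0.5709 -0.1582] -103.43301826292577
[[0.5, 0.1], [-0.5, -0.3], [0.5, 0.1], [0.3, 0.3], [-0.2, -0.1], [-0.6, 0.1]]
[ 0.56821618 -0.1686434   0.10035808] [ 0.57081989 -0.15857021  0.07645993] -104.3632146287855 15.95
```

The target origin is (0.5713, -0.1585), yaw -104.2°, and the carrier is at (0.5708, -0.1586), yaw -104.4°. Lowering onto the pin tips with a softer grip.

Request:
send_rows(targets=[0, 0, 0.8, 0, 0, 0, 0.5, 0, 0, 0, 0.3, 0, 0, 0, 0.2, 0, 0, 0, 0, 0, 0, 0, 0, 0], force=25)

```text
time: 16.7
eef_pos: [0.5681, -0.1687, 0.082]
tcp_rot: [[-0.248, -0.969, 0.0], [-0.969, 0.248, -0.0], [-0.0, -0.0, -1.0]]
ft_force: [-0.2, -1.1, -2.6]
width: 0.0556
```

Request:
send_rows(targets=[0, 0, 0.2, 0, 0, 0, 0.2, 0, 0, 0, 0, 0])

```text
time: 17.08
eef_pos: [0.568, -0.1687, 0.0778]
tcp_rot: [[-0.248, -0.969, 0.0], [-0.969, 0.248, -0.0], [0.0, -0.0, -1.0]]
ft_force: [0.4, -0.4, -1.1]
width: 0.0556
```

The underside is at about 54 mm, below the 59 mm pin tips, with no contact force, so the pins are entering. Continuing.

Request:
send_rows(targets=[0, 0, 0.15, 0, 0, 0, 0.15, 0, 0, 0, 0, 0])

```text
time: 17.45
eef_pos: [0.5685, -0.1688, 0.075]
tcp_rot: [[-0.248, -0.969, 0.001], [-0.969, 0.248, -0.0], [-0.0, -0.001, -1.0]]
ft_force: [1.4, -0.1, -1.5]
width: 0.0557
```

Request:
send_rows(targets=[0, 0, 0.15, 0, 0, 0, 0.15, 0, 0, 0, 0, 0])

```text
time: 17.82
eef_pos: [0.5686, -0.1687, 0.072]
tcp_rot: [[-0.248, -0.969, 0.001], [-0.969, 0.248, -0.0], [-0.0, -0.001, -1.0]]
ft_force: [2.4, -0.2, -1.7]
width: 0.0556
```

```bash
python3 ov.py r; python3 zoom.py r
```

```text
carrier origin [ 0.5709 -0.1596  0.0481] -104.3688868555915 ft [ 2.3878 -0.2267 -1.6883] 17.825 0.055645130232651836
```

View pics/r_side_zz.png

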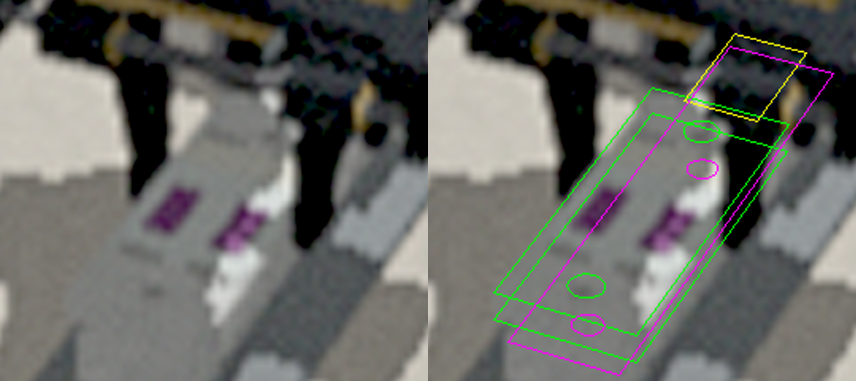

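View pics/r_top_zz.png

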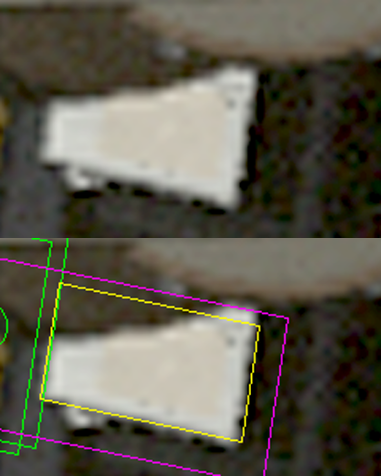

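The carrier has gone down to about 48 mm with no upward resistance, only a light +x side force of 2.4 N. I'll ease 0.3 mm that way and go home.

Request:
send_rows(targets=[0, -0.03, 0.1, 0, 0, 0, 0.1, 0, 0, 0, 0.1, 0, 0, 0, 0, 0])

```text
time: 18.42
eef_pos: [0.5686, -0.1688, 0.069]
tcp_rot: [[-0.248, -0.969, 0.001], [-0.969, 0.248, -0.0], [-0.0, -0.001, -1.0]]
ft_force: [3.7, -0.7, -0.6]
width: 0.0558
```

Request:
send_rows(targets=[0, 0, 0.05, 0, 0, 0, 0, 0])

```text
time: 18.68
eef_pos: [0.5686, -0.1687, 0.0689]
tcp_rot: [[-0.248, -0.969, 0.001], [-0.969, 0.248, -0.0], [-0.0, -0.001, -1.0]]
ft_force: [3.2, -0.1, 3.1]
width: 0.0554
```

The vertical force rises at TCP 68.9 mm, which is the predicted seated height. I'll press slightly, then release.

Request:
send_rows(targets=[0, -0.03, 0.05, 0, 0, 0, 0, 0])

```text
time: 18.92
eef_pos: [0.5686, -0.1688, 0.0689]
tcp_rot: [[-0.248, -0.969, 0.0], [-0.969, 0.248, -0.0], [0.0, -0.0, -1.0]]
ft_force: [0.7, 1.1, 6.7]
width: 0.0558
```

Request:
send_rows(targets=[0, 0, 0, 0, 0, 0, 0, 0, 0, 0, 0, 0, 0, 0, 0, 0, 0, 0, 0, 0], fingers=1)

```text
time: 19.55
eef_pos: [0.5683, -0.1688, 0.0677]
tcp_rot: [[-0.248, -0.969, -0.001], [-0.969, 0.248, 0.0], [0.0, 0.001, -1.0]]
ft_force: [-0.2, -0.2, -0.2]
width: 0.086
```

Request:
send_rows(targets=[0, 0, -2, 0, 0, 0, -5, 0, 0, 0, -6, 0, 0, 0, -6, 0, -6, 0, 0, 0, -6, 0, 0, 0, -6, 0, 0, 0, -6, 0, 0, 0, -6, 0, 0, 0, -6, 0, 0, 0, 0, 0, 0, 0])

```text
time: 20.92
eef_pos: [0.6579, 0.184, 0.2563]
tcp_rot: [[-0.243, -0.97, -0.001], [-0.97, 0.243, -0.0], [0.0, 0.001, -1.0]]
ft_force: [-0.5, -0.5, -1.5]
width: 0.0869
```

Run:
```python
from h import *
np.set_printoptions(precision=4,suppress=True)
C={}
for n in ("side","top"):
    c=C[n]=vision.capture(n); im=c["image"][:,:,::-1]
    r=im[80:180,225:325] if n=="side" else im[150:240,315:455]
    k=6 if n=="side" else 5
    cv2.imwrite(f"pics/z_{n}.png",cv2.resize(r,None,fx=k,fy=k,interpolation=cv2.INTER_CUBIC)); 
    cv2.imwrite(f"pics/zf_{n}.png",im)
    for l in("tongue_hole","tail_hole","tongue","carrier"):
        print(n,l,[(round(x["score"],2),px(x["centre"]).round(1)) for x in landmark_of(n,l)[:3]])
s=arm.sense();print(s["eef_pos"],s["ft_force"],s["width"],s["time"])
```

```text
side tongue_hole [(0.84, array([356.9, 231.5]))]
side tail_hole [(0.81, array([261. , 151.2])), (0.72, array([328.6, 202.8]))]
side tongue [(0.86, array([281. , 116.1])), (0.75, array([370.2, 239. ]))]
side carrier [(0.79, array([345.9, 212.5])), (0.62, array([267.6, 139.2])), (0.4, array([184.4, 191.3]))]
top tongue_hole [(0.72, array([267.9, 303.8])), (0.6, array([396.6, 197.8])), (0.24, array([345.4, 184.3]))]
top tail_hole [(0.83, array([353.3, 184.4])), (0.8, array([299.2, 274.4])), (0.7, array([329.8, 117.5]))]
top tongue [(0.8, array([253.4, 319.3])), (0.76, array([414. , 200.2]))]
top carrier [(0.91, array([370.1, 191.2])), (0.84, array([289.4, 291.2]))]
[0.6579 0.179  0.2582] [0.638  0.0786 0.3912] 0.0870298552824706 21.425
```

View pics/z_side.png

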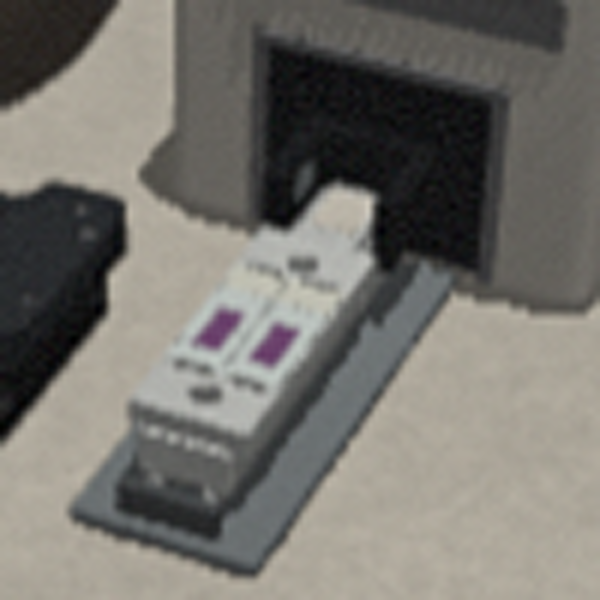

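View pics/z_top.png

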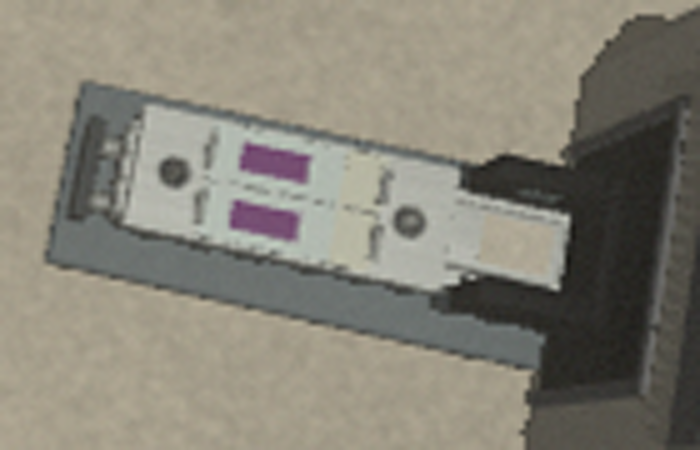

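View pics/zf_side.png

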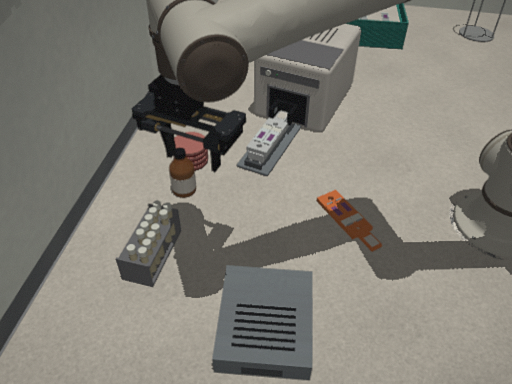

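Both dark pins show through their holes (top crop (173,172) and (410,222)), the tongue lies between the fork cheeks, and the bystanders haven't moved. I'll check flushness against the seated model.

Run:
```python
from h import *
sc=((.5709,-.1582),np.radians(-103.8)); st=((.5715,-.1586),np.radians(-104.5))
for n,(o,a),(y0,y1,x0,x1),k in (("side",sc,(95,170,240,305),9),("top",st,(150,240,325,440),6.5)):
    c=vision.capture(n); im=c["image"][:,:,::-1][y0:y1,x0:x1]
    g=cv2.resize(im,None,fx=k,fy=k,interpolation=cv2.INTER_CUBIC); h=g.copy()
    for dz,col in((0,(0,255,0)),(.003,(0,0,255))):
      for L in ([[-.07,-.028,.057],[.07,-.028,.057],[.07,.028,.057],[-.07,.028,.057]],[[.07,-.015,.055],[.12,-.015,.055],[.12,.015,.055],[.07,.015,.055]]):
        L=np.array(L); P=np.c_[o[0]+np.cos(a)*L[:,0]-np.sin(a)*L[:,1],o[1]+np.sin(a)*L[:,0]+np.cos(a)*L[:,1],L[:,2]+dz]
        cv2.polylines(h,[np.int32(((proj(c,P)-[x0,y0]+.5)*k).round())],True,col,1)
    cv2.imwrite(f"pics/w_{n}.png",h)
    r=trace(n,"dish_stack"); 
    for l in("dish_stack","stain_bottle","tube_rack"): print(n,l,[px(x["centre"]).round(1) for x in landmark_of(n,l)[:1]])
print(arm.sense()["time"])
```

```text
side dish_stack [array([188.9, 159.4])]
side stain_bottle [array([184.6, 189.6])]
side tube_rack [array([152.4, 251.7])]
top dish_stack []
top stain_bottle [array([283.3, 129. ])]
top tube_rack [array([203.2, 125.1])]
21.925
```

View pics/w_side.png

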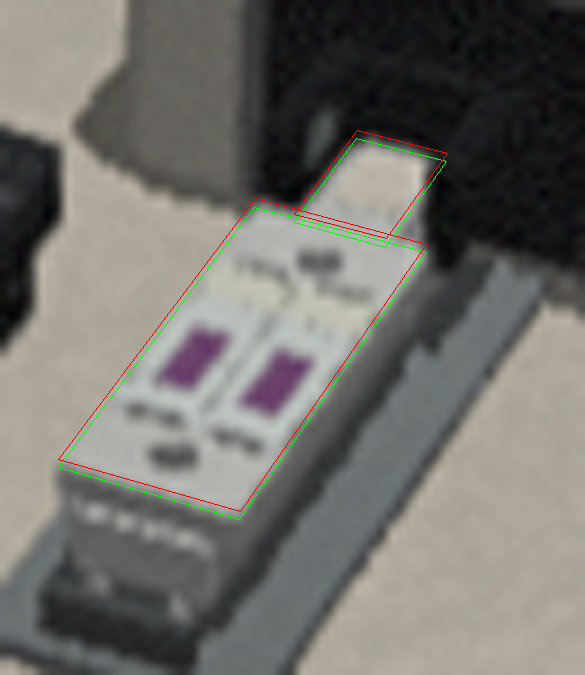

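View pics/w_top.png

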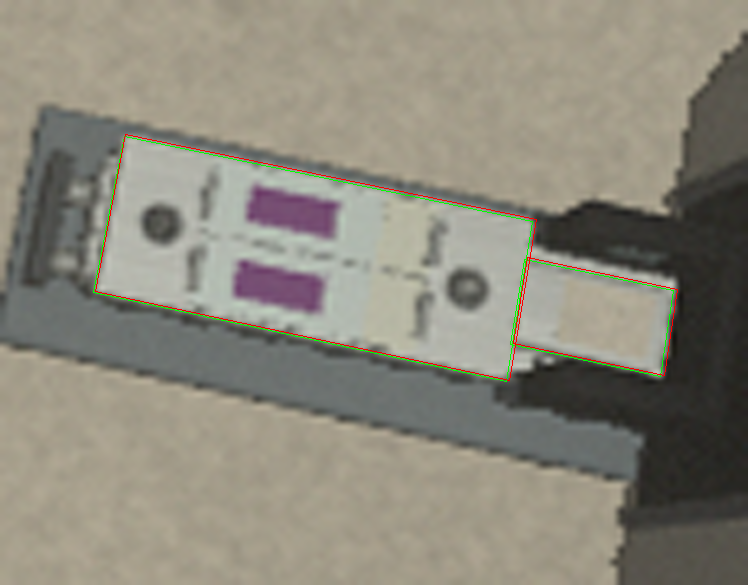

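The seated model (green) fits the carrier's outline in both views, and the bystanders' pixels haven't changed beyond network noise. Handing in.

```bash
python3 -c "
from cell import arm
print(arm.job_done())
s=arm.sense();print(s['time'],s['ft_force'])"
```

```text
the job is handed in; nothing more can be done
None
the job is handed in; nothing more can be done
```

I drew the carrier out of the dryer by its tongue, laid it flat on the bench and let go. I then gripped it across the middle of its body and lowered it, still held, onto both pins. I pressed it down lightly, released it, backed the arm away and handed the job in at about 22 s of the 51 s.

**Seating:** the upward force only rose at the predicted seated height, with the carrier's underside at about 45 mm. Both pins show through their holes, the tongue lies in the fork, and the seated outline matches the picture in both cameras to about a pixel (2 mm).

**Bystanders:** the dishes, bottle and tube rack look unmoved. The last top-camera check missed the dish stack, so that one was confirmed by the side view only.

**Disagreements:**
- My first crops carried a half-pixel error, about 1 mm. Once I corrected it, the two cameras agreed on the scanner's position to within 1 mm, though their yaw estimates still differed by about 1.3°.
- There was a small side force of up to 3.7 N during insertion. I eased it with two 0.3 mm shifts.

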